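# Sort the last cartons onto the packing turntable and hold its index plunger out

### The arm

A 6-joint arm with a two-finger parallel gripper is mounted at the origin on the work surface. World frame = base frame: x ahead of the robot, y to its left, z up, the work surface at z = 0. Lengths are in mm, angles in rad, forces in N, time in s.
With the tool pointing down it reaches from about 350 to 875 mm from the base axis. Payload 4.2 kg.
Tool frame: the origin (TCP) lies between the finger pads; the fingertips stand 25 mm ahead of it and the grasp point (between the pads) lies 6 mm ahead of it; z points along the fingers, y is the line along which they close (so a half turn about z gives the same grasp; the last joint's range is limited). The gripper opens to 85 mm and grips with 20 to 120 N. Pads are 22 mm wide; open, the fingers measure 114 mm over their backs; the gripper's body (76 mm by 85 mm) begins 54 mm behind the grasp point. The pads swing forward as they close: fully open they stand 13 mm farther back than shut.
Start: joints at [1.379, 0.385, 0.008, 0, -1.194, -0.259], TCP at [272.27, 562.555, 256.312] pointing down, gripper open.
Joint ranges: [-3.14, 3.14], [-1.21, 2.06], [-1.07, 1.41], [-3.16, 2.05], [-2.99, -0.16], [-3.1, 3.1]. Speed limits (rad/s): [2.79, 2.79, 3.14, 3.14, 3.14, 3.14].

### API

Orientations are given as a unit quaternion [x, y, z, w].
In Python, from bench import arm gives the robot as it stands.
- The arm moves only by the shell command python3 -m pendant 'ROWS'. ROWS is JSON, a list of rows, each a list of 7 numbers: the shift along the tool's x, y, z in m, then the turn, a rotation vector about the tool's x, y, z in degrees, then the finger opening in m, from 0 to 0.0854. In form: [[x, y, z, wx, wy, wz, fingers], ...]. A call has 1 to 12 rows; each row shifts and turns the commanded pose from where the row before left it, along the tool's axes as they then stand; what a row does not reach is not made up. A row lasts 1/10 s, in which the tool goes at most 50 mm and 8.59 degrees, less where a joint would pass 70% of its speed; a pose out of reach is approached as far as the arm can. A call is refused whole if a number of a shift passes 0.05 or a number of a turn 8.59, either way. A call with a gripper value outside its range is refused whole. The fingers move at their own pace and stop on an object; the grip force is fixed at half the most. Time passes only in rows, so rows that do not move let the fingers close. It gives the time, the measured TCP pose, the force, the opening and the grip force at its end, in the units of the state.
- arm.read_state(): the state, without advancing time (a new reading comes with each control period).
- arm.get_image(name): name is "scene" or "top" or "wrist"; returns a dict with "image" (420x560x3 uint8, red, green, blue), "fx", "fy", "cx", "cy" (pixels), "xyz" and "rotation" of the camera in the world. Camera axes: x right, y down, z forward; pixel columns grow to the right and rows downward; lengths in mm; the calibration is good to about 2 mm. The wrist camera is an equidistant fisheye: a pixel r from the principal point sees the ray r / f radians off the axis. A picture is of the moment at which its call begins. There is no depth.
- arm.job_done(): hands the job in; it is judged then, once.
The state is a dict: "clock": time; "joints": joint angles; "joint_vel": joint speeds; "joint_efforts": joint torques, N m; "position": TCP position; "ee_rot": TCP orientation; "contact_force": force on the tool from outside, world axes, zero at the start; "wrist_torque": the same for the moment, N m; "gripper_width": finger opening in mm; "grasp_force": force on a finger pad.
Only numpy, scipy, OpenCV 4.12 (cv2) and the standard library are available. Lean on these libraries where they do the work, as an engineer would, in place of code of your own. Each camera call takes 0.05 s, during which the arm holds its last target. There are 200 camera calls.

### The job

Three chocolate cartons, two flat and one long stick, lie on the table top on either side of the packing turntable: put each into the turntable tray that already holds a carton of its shape, let go of it there, and leave the two cartons that were there in their trays. Then take the black knob of the turntable's sprung index plunger, pull it straight up as far as it goes and finish holding it fully out, so that the packer across the table can swing the trays round. The jars, tape, brush, stamp and sleeves on the table stay where they are.

Things in the scene. Friction and masses are not known exactly. Their poses are not given: they have to be found in the camera images.
- flat_1: first loose flat chocolate carton, dark brown card with a gold band near each end, 50 x 36 x 16 mm (its own x, y, z), 32 g, lying flat; origin: centre of its underside
- flat_2: second loose flat chocolate carton, dark brown card with a gold band near each end, 50 x 36 x 16 mm (its own x, y, z), 32 g, lying flat; origin: centre of its underside
- stick_1: loose long stick carton in the same brown and gold card, 80 x 22 x 22 mm (its own x, y, z), 42 g, lying down; origin: centre of its underside
- flat_in_tray: the carton already in one tray: flat chocolate carton, dark brown card with a gold band near each end, 50 x 36 x 16 mm (its own x, y, z), 32 g, lying flat; origin: centre of its underside
- stick_in_tray: the carton already in the other tray: long stick carton in the same brown and gold card, 80 x 22 x 22 mm (its own x, y, z), 42 g, lying down; origin: centre of its underside
- tray_a (a point): open steel tray on the dial, -x side of its axis, inside 99 x 204 mm (x, y), 29 mm deep, walls 3 mm; this point: centre of its inner floor, 60 mm above the table; x across, y along it towards the plunger's side, z up. Begun with one carton, flat or stick (varies), lying along the tray centred about 55 mm towards -y; the rest is empty
- tray_b (a point): open steel tray on the dial, +x side of its axis, inside 99 x 204 mm (x, y), 29 mm deep, walls 3 mm; this point: centre of its inner floor, 60 mm above the table; x across, y along it towards the plunger's side, z up. Begun with one carton, flat or stick (varies), lying along the tray centred about 55 mm towards -y; the rest is empty
- turntable: fixed base, grey; origin on the table top under the dial's axis. Dial 336 mm across, top at 57 mm, lugs with index holes out to 202 mm; tray centres 56 mm from the axis (-x, +x), rims at 89 mm. Plunger 183 mm from the axis towards +y, in a bracket 40 mm wide reaching 212 mm, arm top at 82 mm, barrel 22 mm across to 93 mm. The pin locks the dial; pulled, the dial can turn, with slight friction
- plunger_knob (a point): middle of the black round knob on top of the index plunger, 30 mm across, 26 mm tall, 120 mm above the table at rest, standing on a 14 mm neck (14 mm of neck is free below the knob, above the barrel); rises with the plunger, vertical axis, grasp it from above
- plunger (a joint): plunger travel in m: 0 = pin fully home in the index hole, 0.018 = pulled up to its stop. A spring pulls it home: about 5 N at 0 rising to 10 N at the stop. The pin sits 12 mm deep in the hole
- glue_jar: closed glass glue jar, 58 mm across, 85 mm tall, steel lid; bystander, origin: centre of its underside
- open_jar: open empty glass jar, 60 mm across, 62 mm tall; bystander, origin: centre of its underside
- tape_roll: roll of clear tape lying flat, 90 mm across, 24 mm tall; bystander, origin: centre of its underside
- glue_brush: flat glue brush with a wooden handle lying down, 170 mm long, 20 mm thick; bystander, origin: centre of its underside
- date_stamp: hand stamp, foot 64 x 36 mm, 72 mm tall with its wooden knob; bystander, origin: centre of its underside
- sleeve_stack: stack of flat carton sleeves, 90 x 60 x 18 mm; bystander, origin: centre of its underside
Mind the look-alikes: they are no part of the job. Leave any green or turquoise look-alike of the stick_1 alone.

How it is judged (in metres and radians):
On the way, in this order (a step that is already met when the one before it is completed fails the run):
1. all three loose cartons rest, let go, in the tray with the carton of their own shape ((((x of flat_in_tray in the frame of tray_a between -0.048 and 0.048 m and y of flat_in_tray in the frame of tray_a between -0.1 and 0.1 m and z of flat_in_tray in the frame of tray_a between -0.006 and 0.036 m) and (x of flat_1 in the frame of tray_a between -0.048 and 0.048 m and y of flat_1 in the frame of tray_a between -0.1 and 0.1 m and z of flat_1 in the frame of tray_a between -0.006 and 0.036 m) and (x of flat_2 in the frame of tray_a between -0.048 and 0.048 m and y of flat_2 in the frame of tray_a between -0.1 and 0.1 m and z of flat_2 in the frame of tray_a between -0.006 and 0.036 m) and (x of stick_in_tray in the frame of tray_b between -0.048 and 0.048 m and y of stick_in_tray in the frame of tray_b between -0.1 and 0.1 m and z of stick_in_tray in the frame of tray_b between -0.006 and 0.036 m) and (x of stick_1 in the frame of tray_b between -0.048 and 0.048 m and y of stick_1 in the frame of tray_b between -0.1 and 0.1 m and z of stick_1 in the frame of tray_b between -0.006 and 0.036 m)) or ((x of flat_in_tray in the frame of tray_b between -0.048 and 0.048 m and y of flat_in_tray in the frame of tray_b between -0.1 and 0.1 m and z of flat_in_tray in the frame of tray_b between -0.006 and 0.036 m) and (x of flat_1 in the frame of tray_b between -0.048 and 0.048 m and y of flat_1 in the frame of tray_b between -0.1 and 0.1 m and z of flat_1 in the frame of tray_b between -0.006 and 0.036 m) and (x of flat_2 in the frame of tray_b between -0.048 and 0.048 m and y of flat_2 in the frame of tray_b between -0.1 and 0.1 m and z of flat_2 in the frame of tray_b between -0.006 and 0.036 m) and (x of stick_in_tray in the frame of tray_a between -0.048 and 0.048 m and y of stick_in_tray in the frame of tray_a between -0.1 and 0.1 m and z of stick_in_tray in the frame of tray_a between -0.006 and 0.036 m) and (x of stick_1 in the frame of tray_a between -0.048 and 0.048 m and y of stick_1 in the frame of tray_a between -0.1 and 0.1 m and z of stick_1 in the frame of tray_a between -0.006 and 0.036 m))) and contact force between the fingers and flat_1 below 0.2 N and contact force between the fingers and flat_2 below 0.2 N and contact force between the fingers and stick_1 below 0.2 N and contact force between the fingers and flat_in_tray below 0.2 N and contact force between the fingers and stick_in_tray below 0.2 N and linear speed of each of flat_1, flat_2, stick_1 below 0.03 m/s), for 0.2 s.
2. the fingers hold the index plunger pulled out to its stop (value of joint plunger above 0.015 m and contact force between the fingers and plunger above 4 N), for 0.3 s.
At the end, for the whole second after the job is handed in: All flat cartons lie in one tray and both sticks in the other, as begun (origins inside the tray, under 36 mm above its floor, at rest, not touched by the fingers), and the fingers hold the plunger out more than 15 of its 18 mm with over 4 N (all of step 1 and all of step 2); the arm keeps its last pose, push and grip.
It fails at once if a jar, the tape roll, the brush, the stamp or the sleeve stack is moved more than 30 mm (distance of any of glue_jar, open_jar, tape_roll, glue_brush, date_stamp, sleeve_stack from where it was at the start of the episode above 0.03 m).
It also fails if it takes over 70 s, if anything falls off the work surface, if the arm or the gripper's body presses on something with over 40 N, if the wrist force passes 120 N, or if a joint passes its speed limit or range.

## Working session

There is one attempt and no reset: what is moved stays moved. The work goes in short steps, Python scripts to look and compute and a shell command to move; the robot and the scene stay as the last step left them, time stands still between calls to the robot, and variables do not carry over. Pictures are saved under pics/ and viewed, at most 10 in all, crops included, and the job is handed in when it is done.

```bash
ls; mkdir -p pics; python3 - <<'E'
from bench import arm
import cv2
for n in ("top","scene"):
    d=arm.get_image(n); cv2.imwrite(f"pics/{n}0.png",d["image"][:,:,::-1])
    print({k:(v if not hasattr(v,'tolist') else v.tolist()) for k,v in d.items() if k!="image"})
s=arm.read_state();print(s)
E
```

```text
pics
{'fx': 468.4247920809804, 'fy': 468.4247920809804, 'cx': 282.6865788857245, 'cy': 214.57778385701067, 'xyz': [411.60987739183145, -10.127086844382765, 1350.4238469532315], 'rotation': [0.7085212241298458, -0.7048354186388387, 0.01549133661756754, -0.03106003991560737]}
{'fx': 487.11384264025065, 'fy': 487.11384264025065, 'cx': 281.66447855363367, 'cy': 210.0627776457719, 'xyz': [922.9287125609898, -680.735266502035, 1274.1318195935428], 'rotation': [0.9248494886723402, 0.25072034640906427, -0.07666987457115712, -0.27552579104735875]}
{'clock': 0.1, 'joints': array([ 1.37859935e+00,  3.85480348e-01,  6.76412081e-03, -4.06652306e-04,
       -1.19399918e+00, -2.58601742e-01]), 'joint_vel': array([ 0.00025464, -0.00131446,  0.0042315 ,  0.00261102,  0.00098602,
       -0.00181429]), 'joint_efforts': array([-7.21802298e-04, -3.93323135e+01,  1.88928741e+01,  4.19805273e+00,
       -2.62001879e-03,  4.22198895e-06]), 'position': array([272.08577907, 562.14687451, 255.3353525 ]), 'ee_rot': array([ 9.74687700e-01, -2.23568626e-01, -1.57033163e-04,  9.65285838e-04]), 'contact_force': array([-0.80327105,  0.01280804, -0.24728104]), 'wrist_torque': array([0.03406796, 0.00498705, 0.01993319]), 'grasp_force': 0.0, 'gripper_width': 85.32390660609914}
```

View pics/top0.png

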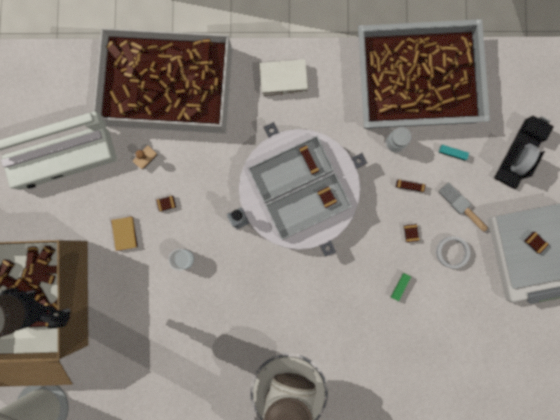

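View pics/scene0.png

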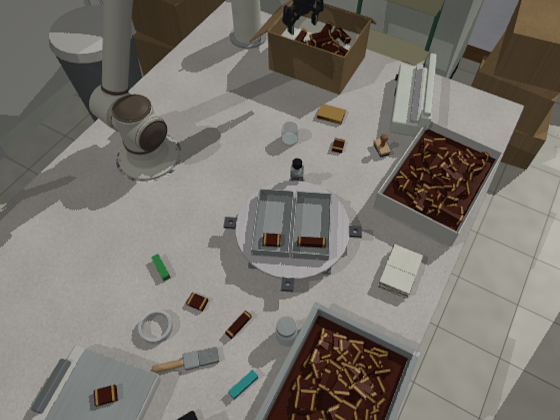

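The top image shows the following:

| Item | Pixel | Verdict |
|---|---|---|
| Flat | (166,203) | on the table, chosen |
| Flat | (412,233) | on the table, chosen |
| Flat | (537,243) | on the scale, not on the table |
| Stick | (410,186) | brown and gold, chosen |
| Stick | (454,152) | turquoise look-alike |
| Stick | (400,287) | green look-alike |
| Stick in tray | (309,161) | upper tray |
| Flat in tray | (328,198) | lower tray |
| Plunger knob | (237,217) | |

The crates hold more cartons, which I'll ignore. Next I'll check the choice in one close crop.

```bash
cat > h.py <<'E'
import numpy as np, cv2
from scipy.spatial.transform import Rotation as R
from bench import arm
CAL={"top":(468.42479,282.68658,214.57778,[411.60988,-10.12709,1350.42385],[0.7085212241,-0.7048354186,0.0154913366,-0.0310600399]),
"scene":(487.1138426,281.6644786,210.0627776,[922.92871,-680.73527,1274.13182],[0.9248494887,0.2507203464,-0.0766698746,-0.275525791])}
def px(u,v,z,cam="top"):
    f,cx,cy,p,q=CAL[cam]; d=R.from_quat(q).apply([(u-cx)/f,(v-cy)/f,1]); p=np.array(p)
    return (p+d*(z-p[2])/d[2])[:2]
def proj(P,cam="top"):
    f,cx,cy,p,q=CAL[cam]; c=R.from_quat(q).inv().apply(np.array(P)-p); return c[0]/c[2]*f+cx,c[1]/c[2]*f+cy
def go(x,y,z,yaw):
    """remaining shift in tool axes (m) and turn (deg, about tool z) to TCP x,y,z mm, finger-line (tool y) world angle yaw deg"""
    s=arm.read_state(); r=R.from_quat(s["ee_rot"]); t=r.inv().apply(np.array([x,y,z])-s["position"])/1000
    ty=r.apply([0,1,0]); a=np.degrees(np.arctan2(ty[1],ty[0])); d=(yaw-a+90)%180-90
    # tool z down: world yaw +d = tool rz -d
    print("shift",t.round(4),"turn rz",round(-d,1),"tilt",np.degrees(np.arccos(min(1,-r.apply([0,0,1])[2]))).round(2),"q6",s["joints"][5].round(2),"w",s["gripper_width"].round(1))
E
python3 - <<'E'
from h import *
im=cv2.imread("pics/top0.png")
def c(u,v,w,h,s): return cv2.resize(im[v:v+h,u:u+w],None,fx=s,fy=s,interpolation=cv2.INTER_CUBIC)
A=c(225,115,145,145,4)   #580x580
B=c(146,188,40,30,5); C=c(390,172,44,30,5);D=c(392,218,40,30,5)
o=np.zeros((580,800,3),np.uint8); o[:,:580]=A
for i,x in enumerate((B,C,D)): o[i*160:i*160+150,580:580+min(220,x.shape[1])]=x[:,:220]
cv2.imwrite("pics/crop.png",o)
# brown blobs
hsv=cv2.cvtColor(im,cv2.COLOR_BGR2HSV)
for n,(u,v,z) in dict(f1=(166,203,16),f2=(412,233,16),s1=(410,186,22),sT=(309,161,82),fT=(328,198,76)).items():
    m=np.zeros(im.shape[:2],np.uint8); m[v-17:v+17,u-19:u+19]=1
    k=((hsv[...,1]>90)&(m>0)).astype(np.uint8)
    ys,xs=np.nonzero(k); r=cv2.minAreaRect(np.c_[xs,ys].astype(np.float32)); b=cv2.boxPoints(r)
    w=np.array([px(*p,z) for p in b]); e=[w[1]-w[0],w[2]-w[1]]; L=max(e,key=np.linalg.norm)
    print(n,r,w.mean(0).round(1),"sides",[np.linalg.norm(x).round(1) for x in e],"long axis",np.degrees(np.arctan2(L[1],L[0])).round(1))
print("knob top",px(237,213,133))
E
```

```text
f1 ((165.61923217773438, 203.10386657714844), (11.401752471923828, 16.751806259155273), 74.74488067626953) [531.1 356.5] sides [np.float64(48.3), np.float64(33.1)] long axis -74.5
f2 ((411.0404357910156, 232.76300048828125), (16.270118713378906, 12.164575576782227), 81.25383758544922) [ 449.6 -344.3] sides [np.float64(34.4), np.float64(45.9)] long axis -172.0
s1 ((410.3653869628906, 185.67308044433594), (27.652374267578125, 7.060180187225342), 11.309932708740234) [ 583.  -342.4] sides [np.float64(20.2), np.float64(77.9)] long axis -101.3
sT ((308.58990478515625, 159.21397399902344), (28.679092407226562, 7.632338047027588), 62.44719314575195) [647.2 -51.8] sides [np.float64(20.9), np.float64(79.0)] long axis -152.6
fT ((326.72479248046875, 196.4174346923828), (17.67715072631836, 12.12341022491455), 61.69924545288086) [ 545.8 -101.7] sides [np.float64(33.2), np.float64(48.3)] long axis -151.9
knob top [495.42490879 136.29342697]
```

View pics/crop.png

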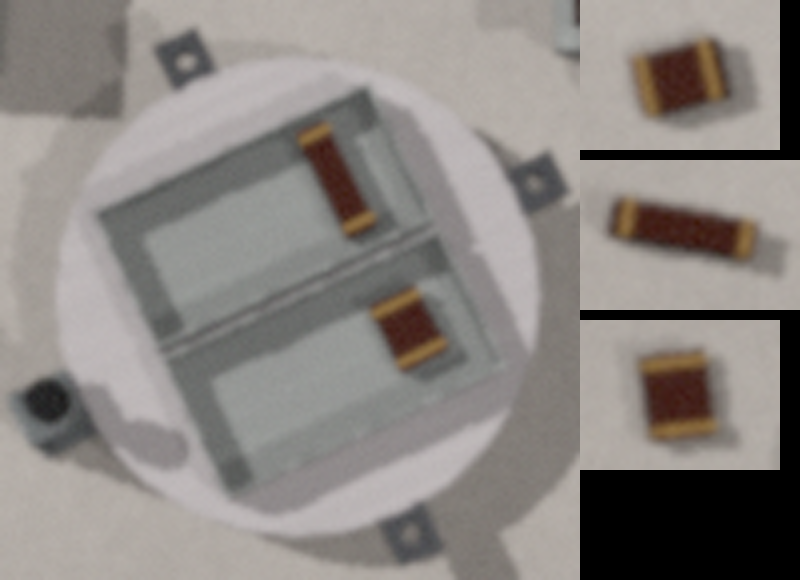

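The crop confirms the three chosen cartons are brown with gold bands and lie on the table. The stick tray is the upper one, rim corners at crop (98,212), (368,90), (435,228), (163,352), and the flat tray is the lower one. The knob top is at crop (48,400).

```bash
cat >> h.py <<'E'
E
python3 - <<'E'
from h import *
P=lambda u,v,z:px(225+u/4,115+v/4,z)
c=[P(*p,89) for p in((98,212),(368,90),(508,362),(232,495))]
ax=np.mean(c,0); k=P(48,400,133); print("axis rim",ax,"knob",k,np.linalg.norm(k-ax))
yd=(c[0]-c[1])+(c[3]-c[2]); print("ydir rim",np.degrees(np.arctan2(yd[1],yd[0])),"knob",np.degrees(np.arctan2(*(k-ax)[::-1])), [np.linalg.norm(c[i]-c[i-1]) for i in range(4)])
d=[P(185,62,57),P(537,183,57),P(411,533,57)]; print("lugs: opp mean",(d[0]+d[2])/2)
# scene camera check of flats & knob
s=cv2.imread("pics/scene0.png"); 
for n,p in dict(knob=(*k,133),f1=(531,356.5,16),f2=(449.6,-344.3,16),s1=(583,-342.4,22)).items(): print(n,proj(p,"scene"))
th=np.radians(np.degrees(np.arctan2(yd[1],yd[0]))); y=np.array([np.cos(th),np.sin(th)]); x=np.array([y[1],-y[0]])
print("x",x,"y",y)
for n,p in dict(sT=(647.2,-51.8),fT=(545.8,-101.7)).items(): q=np.array(p)-ax; print(n,q@x,q@y)
E
```

```text
axis rim [569.15535417 -29.34631594] knob [490.19128642 136.22865851] 183.44044308735957
ydir rim 115.3577015211565 knob 115.49685838888358 [np.float64(212.85701700156466), np.float64(201.78695534767678), np.float64(208.1560832636779), np.float64(206.32107048937831)]
lugs: opp mean [568.73541674 -26.87514672]
knob (np.float64(296.444215156035), np.float64(160.97658347184264))
f1 (np.float64(338.14279755621243), np.float64(143.67347204165898))
f2 (np.float64(197.02555940213801), np.float64(299.62444026887465))
s1 (np.float64(237.73162728296873), np.float64(321.77200346516116))
x [0.90365171 0.42826813] y [-0.42826813  0.90365171]
sT 60.90898011224413 -53.71434456505757
fT -52.09188273787081 -55.38017622808158
```

```bash
python3 -c "
from h import *
go(531.1,356.5,100,15.5)"
```

```text
Traceback (most recent call last):
  File "h.py", line 16, in go
    print("shift",t.round(4),"turn rz",round(-d,1),"tilt",np.degrees(np.arccos(min(1,-r.apply([0,0,1])[2]))).round(2),"q6",s["joints"][5].round(2),"w",s["gripper_width"].round(1))
                                                                                                                                                       ^^^^^^^^^^^^^^^^^^^^^^^^
AttributeError: 'float' object has no attribute 'round'
```

```bash
sed -i 's/s\["gripper_width"\].round(1)/round(s["gripper_width"],1)/' h.py; python3 -c "
from h import *
go(531.1,356.5,100,15.5)"
```

```text
shift [0.3227 0.0719 0.1555] turn rz 48.7 tilt 0.11 q6 -0.26 w 85.3
```

```bash
python3 -m pendant '[[0.04,0.009,0,0,0,0,0.07],[0.04,0.009,0,0,0,0,0.07],[0.04,0.009,0,0,0,0,0.07],[0.04,0.009,0,0,0,0,0.07],[0.04,0.009,0,0,0,0,0.07],[0.04,0.009,0,0,0,0,0.07],[0.04,0.009,0,0,0,0,0.07],[0.043,0.009,0,0,0,0,0.07]]'
python3 -m pendant '[[0,0,0.025,0,0,8.1,0.07],[0,0,0.026,0,0,8.1,0.07],[0,0,0.026,0,0,8.1,0.07],[0,0,0.026,0,0,8.1,0.07],[0,0,0.026,0,0,8.1,0.07],[0,0,0.026,0,0,8.2,0.07],[0,0,0,0,0,0,0.07],[0,0,0,0,0,0,0.07]]'
python3 - <<'E'
from h import *
go(531.1,356.5,28,15.5)
cv2.imwrite("pics/w1.png",arm.get_image("wrist")["image"][:,:,::-1])
E
```

```text
clock: 0.9
position: [532.4, 355.8, 255.9]
ee_rot: [0.975, -0.223, -0.0, 0.0]
contact_force: [0.7, 0.4, 1.2]
gripper_width: 69.9
grasp_force: 0.0
clock: 1.7
position: [531.8, 357.0, 101.2]
ee_rot: [0.797, -0.604, 0.0, 0.001]
contact_force: [0.3, 0.6, 0.5]
gripper_width: 70.1
grasp_force: 0.0
shift [0.0002 0.0007 0.0732] turn rz 0.2 tilt 0.06 q6 -0.57 w 70.1
```

View pics/w1.png

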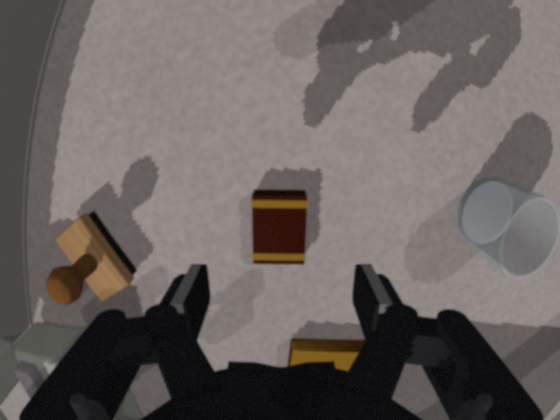

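The wrist view shows the carton at (279,227), square between the open fingers at 206 and 358. Descending now.

```bash
python3 -m pendant '[[0,0,0.03,0,0,0,0.06],[0,0,0.03,0,0,0,0.055],[0,0,0.008,0,0,0,0.05],[0,0,0.005,0,0,0,0.05],[0,0,0,0,0,0,0.05]]'
python3 -m pendant '[[0,0,0,0,0,0,0.02],[0,0,0,0,0,0,0.02],[0,0,0,0,0,0,0.02],[0,0,0,0,0,0,0.02],[0,0,0,0,0,0,0.02]]'
python3 -m pendant '[[0,0,-0.02,0,0,0,0.02],[0,0,-0.04,0,0,0,0.02],[0,0,-0.04,0,0,0,0.02],[0,0,-0.04,0,0,0,0.02],[0,0,-0.03,0,0,0,0.02]]'
python3 - <<'E'
from h import *
ax=np.array([569,-28.5]);th=np.radians(115.4);y=np.array([np.cos(th),np.sin(th)]);x=np.array([y[1],-y[0]])
for n,a,b in(("flatA",-56,67),("flatB",-56,8),("stick",56,35)): print(n,ax+a*x+b*y)
t=ax-56*x+67*y; go(*t,91,25.4)
E
```

```text
clock: 2.25
position: [532.3, 357.7, 29.4]
ee_rot: [0.796, -0.605, 0.0, -0.001]
contact_force: [0.4, -0.7, 0.5]
gripper_width: 50.2
grasp_force: 0.0
clock: 2.75
position: [532.6, 358.0, 30.5]
ee_rot: [0.796, -0.605, 0.0, -0.002]
contact_force: [-0.8, -0.7, 6.7]
gripper_width: 34.3
grasp_force: 62.0
clock: 3.25
position: [532.0, 357.3, 201.7]
ee_rot: [0.796, -0.605, 0.0, -0.002]
contact_force: [1.1, -0.2, -0.1]
gripper_width: 34.4
grasp_force: 61.3
flatA [489.67456966   8.00309715]
flatB [514.98174253 -45.29368513]
stick [604.57404673  27.13710272]
shift [0.3255 0.1345 0.1097] turn rz -9.9 tilt 0.21 q6 -0.57 w 34.4
```

```bash
python3 -m pendant '[[0.025,0.0103,0,0,0,0,0.02],[0.04,0.0165,0,0,0,0,0.02],[0.04,0.0165,0,0,0,0,0.02],[0.04,0.0165,0,0,0,0,0.02],[0.04,0.0165,0,0,0,0,0.02],[0.04,0.0165,0,0,0,0,0.02],[0.04,0.0165,0,0,0,0,0.02],[0.035,0.0145,0,0,0,0,0.02],[0.0255,0.0107,0,0,0,0,0.02],[0,0,0.01,0,0,-5,0.02],[0,0,0.01,0,0,-4.9,0.02],[0,0,0,0,0,0,0.02]]'
python3 - <<'E'
from h import *
go(489.7,8,93,25.4)
cv2.imwrite("pics/w2.png",arm.get_image("wrist")["image"][:,:,::-1])
E
```

```text
clock: 4.45
position: [487.8, 6.8, 177.4]
ee_rot: [0.845, -0.535, -0.001, 0.001]
contact_force: [-0.3, 0.0, 0.4]
gripper_width: 34.2
grasp_force: 61.4
shift [-0.0002 -0.0024  0.0844] turn rz -0.1 tilt 0.14 q6 0.09 w 34.2
```

View pics/w2.png

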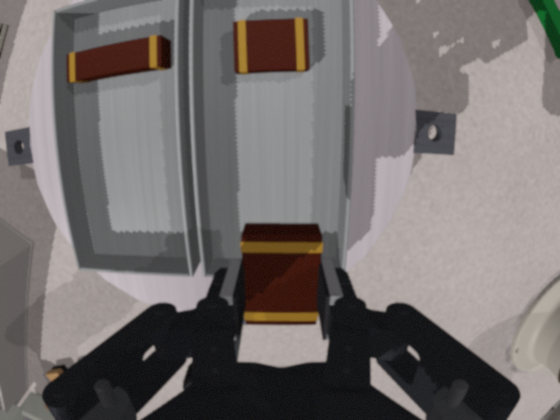

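The wrist view shows the carton held over the near end of the flat tray, whose end wall is at v≈275. I'll check my tray model by projecting it into this view.

```bash
cat >> h.py <<'E'
ax=np.array([569,-28.5]);th=np.radians(115.4);ty=np.array([np.cos(th),np.sin(th)]);tx=np.array([ty[1],-ty[0]])
def T(a,b,z): return np.r_[ax+a*tx+b*ty,z]
def wproj(d,P):
    c=R.from_quat(d["rotation"]).inv().apply(np.array(P)-d["xyz"]); n=np.hypot(c[0],c[1]); r=np.arctan2(n,c[2])*d["fx"]
    return np.round([d["cx"]+c[0]/n*r,d["cy"]+c[1]/n*r],0)
E
python3 - <<'E'
from h import *
d=arm.get_image("wrist"); print(d["xyz"])
for p in((-107,105,89),(-5,105,89),(5,105,89),(107,105,89),(-52,-55,76),(61,-54,82),(-56,42,60),(-56,92,60)): print(p,wproj(d,T(*p)))
E
```

```text
[523.21916255 -64.23415208 296.01292305]
(-107, 105, 89) [349. 276.]
(-5, 105, 89) [211. 277.]
(5, 105, 89) [198. 277.]
(107, 105, 89) [ 84. 270.]
(-52, -55, 76) [273.  48.]
(61, -54, 82) [113.  62.]
(-56, 42, 60) [280. 184.]
(-56, 92, 60) [280. 245.]
```

The model agrees to within about 3 mm along the tray's x, so I'll shift the placing by that.

```bash
python3 -m pendant '[[0,-0.005,0.02,0,0,0,0.02],[0,0,0.03,0,0,0,0.02],[0,0,0.024,0,0,0,0.02],[0,0,0.009,0,0,0,0.02],[0,0,0,0,0,0,0.02],[0,0,0,0,0,0,0.047],[0,0,0,0,0,0,0.047],[0,0,0,0,0,0,0.047]]'
python3 -m pendant '[[0,0,-0.02,0,0,0,0.05],[0,0,-0.04,0,0,0,0.05],[0,0,-0.04,0,0,0,0.05],[0,0,-0.04,0,0,0,0.05],[0,0,0,0,0,0,0.05]]'
python3 - <<'E'
from h import *
go(449.6,-344.3,100,98)
d=arm.get_image("wrist");cv2.imwrite("pics/w3.png",d["image"][:,:,::-1])
for p in((-81,42,76),(-31,42,76),(-81,92,76)): print(p,wproj(d,T(*p)))
E
```

```text
clock: 5.35
position: [494.1, 9.8, 96.5]
ee_rot: [0.845, -0.535, 0.001, -0.001]
contact_force: [-0.4, 0.6, 0.2]
gripper_width: 46.9
grasp_force: 0.0
clock: 5.85
position: [496.7, 10.2, 242.3]
ee_rot: [0.845, -0.534, 0.005, -0.005]
contact_force: [0.9, -0.7, 0.1]
gripper_width: 50.1
grasp_force: 0.0
shift [0.2994 0.1967 0.1405] turn rz -72.6 tilt 0.84 q6 0.09 w 50.1
(-81, 42, 76) [321. 173.]
(-31, 42, 76) [265. 173.]
(-81, 92, 76) [319. 226.]
```

View pics/w3.png

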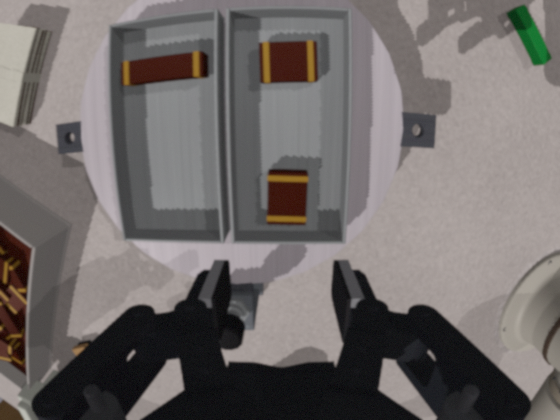

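Carton 1 lies in the flat tray at (287,197) and the flat already there is undisturbed at (288,62). On to the second flat.

```bash
python3 -m pendant '[[0.02,0.0131,0,0,0,0,0.06],[0.03,0.0197,0,0,0,0,0.06],[0.034,0.0223,0,0,0,0,0.06],[0.034,0.0223,0,0,0,0,0.06],[0.034,0.0223,0,0,0,0,0.06],[0.034,0.0223,0,0,0,0,0.06],[0.034,0.0223,0,0,0,0,0.06],[0.034,0.0223,0,0,0,0,0.06],[0.03,0.0197,0,0,0,0,0.06],[0.0154,0.0104,0,0,0,0,0.06]]'
python3 -m pendant '[[0,0,0.01,0,0,-8,0.06],[0,0,0.016,0,0,-8,0.06],[0,0,0.016,0,0,-8,0.06],[0,0,0.016,0,0,-8.1,0.06],[0,0,0.016,0,0,-8.1,0.06],[0,0,0.016,0,0,-8.1,0.06],[0,0,0.016,0,0,-8.1,0.06],[0,0,0.016,0,0,-8.1,0.06],[0,0,0.016,0,0,-8.1,0.06],[0,0,0,0,0,0,0.06],[0,0,0,0,0,0,0.06]]'
python3 - <<'E'
from h import *
go(449.6,-344.3,30.5,98)
d=arm.get_image("wrist");im=d["image"]
# carton centroid in wrist view vs where model puts it
a=wproj(d,[449.6,-344.3,16]); k=cv2.cvtColor(im,cv2.COLOR_RGB2HSV)[...,1]>90; print("pred",a)
n,l,st,c=cv2.connectedComponentsWithStats(k.astype(np.uint8))
for i in range(1,n):
    if st[i,4]>300: print(c[i].round(),st[i])
E
```

```text
clock: 6.9
position: [442.6, -347.4, 233.9]
ee_rot: [0.844, -0.536, -0.001, 0.0]
contact_force: [0.5, 0.1, -0.1]
gripper_width: 59.9
grasp_force: 0.0
clock: 8.0
position: [443.5, -345.1, 96.8]
ee_rot: [0.998, 0.068, -0.001, -0.0]
contact_force: [0.4, -0.9, 1.0]
gripper_width: 59.8
grasp_force: 0.0
shift [0.0062 0.0001 0.0663] turn rz -0.2 tilt 0.09 q6 2.08 w 59.8
pred [280. 225.]
[320.  18.] [ 244    0  135   50 3933]
[516. 201.] [ 496  157   41   86 1682]
[284. 217.] [ 256  180   58   75 4002]
[238. 355.] [216 337  42  35 840]
```

```bash
python3 -m pendant '[[0.006,0.001,0.025,0,0,0,0.06],[0,0,0.028,0,0,0,0.055],[0,0,0.008,0,0,0,0.05],[0,0,0.005,0,0,0,0.05],[0,0,0,0,0,0,0.05]]'
python3 -m pendant '[[0,0,0,0,0,0,0.02],[0,0,0,0,0,0,0.02],[0,0,0,0,0,0,0.02],[0,0,0,0,0,0,0.02],[0,0,0,0,0,0,0.02]]'
python3 -m pendant '[[0,0,-0.02,0,0,0,0.02],[0,0,-0.04,0,0,0,0.02],[0,0,-0.04,0,0,0,0.02],[0,0,-0.04,0,0,0,0.02],[0,0,-0.03,0,0,0,0.02],[0,0,0,0,0,0,0.02]]'
python3 - <<'E'
from h import *
go(*T(-53,6,93),25.4)
E
```

```text
clock: 8.55
position: [450.3, -345.6, 31.8]
ee_rot: [0.998, 0.069, 0.0, 0.0]
contact_force: [-0.5, -0.6, 0.4]
gripper_width: 50.1
grasp_force: 0.0
clock: 9.05
position: [451.0, -345.9, 33.0]
ee_rot: [0.998, 0.07, 0.001, 0.001]
contact_force: [0.1, 1.3, 6.3]
gripper_width: 33.7
grasp_force: 60.3
clock: 9.65
position: [452.2, -346.6, 206.9]
ee_rot: [0.998, 0.07, 0.005, 0.003]
contact_force: [0.8, 0.3, -0.4]
gripper_width: 34.1
grasp_force: 59.9
shift [ 0.1066 -0.2894  0.113 ] turn rz 72.6 tilt 0.64 q6 2.08 w 34.1
```

```bash
python3 -m pendant '[[0.007,-0.0193,0,0,0,0,0.02],[0.0125,-0.0338,0,0,0,0,0.02],[0.0125,-0.0338,0,0,0,0,0.02],[0.0125,-0.0338,0,0,0,0,0.02],[0.0125,-0.0338,0,0,0,0,0.02],[0.0125,-0.0338,0,0,0,0,0.02],[0.0125,-0.0338,0,0,0,0,0.02],[0.0125,-0.0338,0,0,0,0,0.02],[0.0121,-0.0335,0,0,0,0,0.02]]'
python3 -m pendant '[[0,0,0,0,0,8,0.02],[0,0,0.002,0,0,8,0.02],[0,0,0.003,0,0,8,0.02],[0,0,0.003,0,0,8.1,0.02],[0,0,0.003,0,0,8.1,0.02],[0,0,0.003,0,0,8.1,0.02],[0,0,0.003,0,0,8.1,0.02],[0,0,0.003,0,0,8.1,0.02],[0,0,0,0,0,8.1,0.02],[0,0,0,0,0,0,0.02],[0,0,0,0,0,0,0.02]]'
python3 - <<'E'
from h import *
go(*T(-53,6,94),25.4)
E
```

```text
clock: 10.55
position: [515.0, -42.5, 200.7]
ee_rot: [0.998, 0.069, -0.001, -0.0]
contact_force: [1.2, 0.1, -0.5]
gripper_width: 33.9
grasp_force: 59.9
clock: 11.65
position: [515.1, -44.0, 180.9]
ee_rot: [0.846, -0.533, -0.0, 0.0]
contact_force: [0.4, 0.8, 0.3]
gripper_width: 33.9
grasp_force: 59.9
shift [ 0.0031 -0.0024  0.0869] turn rz 0.1 tilt 0.04 q6 0.22 w 33.9
```

```bash
python3 -m pendant '[[0.003,-0.002,0.02,0,0,0,0.02],[0,0,0.03,0,0,0,0.02],[0,0,0.026,0,0,0,0.02],[0,0,0.01,0,0,0,0.02],[0,0,0,0,0,0,0.02],[0,0,0,0,0,0,0.047],[0,0,0,0,0,0,0.047],[0,0,0,0,0,0,0.047]]'
python3 -m pendant '[[0,0,-0.02,0,0,0,0.05],[0,0,-0.04,0,0,0,0.05],[0,0,-0.04,0,0,0,0.05],[0,0,-0.04,0,0,0,0.05],[0,0,0,0,0,0,0.05]]'
python3 - <<'E'
from h import *
go(583,-342.4,100,-11.3)
E
```

```text
clock: 12.45
position: [519.0, -45.8, 96.1]
ee_rot: [0.845, -0.534, 0.001, -0.001]
contact_force: [0.2, -0.2, -0.0]
gripper_width: 47.4
grasp_force: 0.0
clock: 12.95
position: [521.8, -45.7, 242.2]
ee_rot: [0.845, -0.534, 0.006, -0.004]
contact_force: [1.4, -1.1, -0.1]
gripper_width: 49.9
grasp_force: 0.0
shift [0.2935 0.0742 0.1428] turn rz 36.8 tilt 0.82 q6 0.22 w 49.9
```

```bash
python3 -m pendant '[[0.02,0.005,0,0,0,0,0.05],[0.034,0.0086,0,0,0,0,0.05],[0.034,0.0086,0,0,0,0,0.05],[0.034,0.0086,0,0,0,0,0.05],[0.034,0.0086,0,0,0,0,0.05],[0.034,0.0086,0,0,0,0,0.05],[0.034,0.0086,0,0,0,0,0.05],[0.034,0.0086,0,0,0,0,0.05],[0.0355,0.009,0,0,0,0,0.05]]'
python3 -m pendant '[[0,0,0.02,0,0,7.3,0.05],[0,0,0.03,0,0,7.3,0.05],[0,0,0.03,0,0,7.4,0.05],[0,0,0.03,0,0,7.4,0.05],[0,0,0.03,0,0,7.4,0.05],[0,0,0,0,0,0,0.05],[0,0,0,0,0,0,0.05]]'
python3 - <<'E'
from h import *
go(583,-342.4,32,-11.3)
d=arm.get_image("wrist");im=d["image"]; cv2.imwrite("pics/w4.png",im[:,:,::-1]); print(wproj(d,[583,-342.4,22]))
E
```

```text
clock: 13.85
position: [577.3, -344.1, 235.3]
ee_rot: [0.845, -0.534, 0.0, -0.0]
contact_force: [-0.0, 0.4, 0.6]
gripper_width: 50.3
grasp_force: 0.0
clock: 14.55
position: [577.4, -343.1, 95.5]
ee_rot: [-0.634, 0.773, 0.0, -0.0]
contact_force: [0.2, -0.7, 0.4]
gripper_width: 50.2
grasp_force: 0.0
shift [-0.0018 -0.0054  0.0635] turn rz 0.1 tilt 0.04 q6 0.1 w 50.2
[274. 239.]
```

View pics/w4.png

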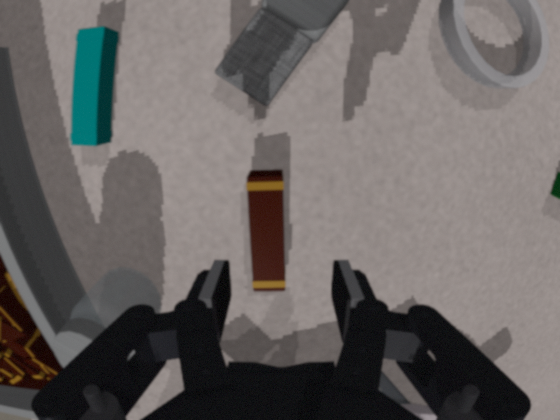

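The view shows the brown stick's top face centred at (268,236). The turquoise look-alike is at (93,85), the brush is above, and the jar is at lower left and clear. I'll shift 9 mm towards tool -y.

```bash
python3 -m pendant '[[-0.0015,-0.0085,0.025,0,0,0,0.05],[0,0,0.025,0,0,0,0.045],[0,0,0.008,0,0,0,0.045],[0,0,0.004,0,0,0,0.045],[0,0,0,0,0,0,0.045]]'
python3 -m pendant '[[0,0,0,0,0,0,0.01],[0,0,0,0,0,0,0.01],[0,0,0,0,0,0,0.01],[0,0,0,0,0,0,0.01],[0,0,0,0,0,0,0.01]]'
python3 -m pendant '[[0,0,-0.02,0,0,0,0.01],[0,0,-0.04,0,0,0,0.01],[0,0,-0.04,0,0,0,0.01],[0,0,-0.04,0,0,0,0.01],[0,0,-0.03,0,0,0,0.01],[0,0,0,0,0,0,0.01]]'
python3 - <<'E'
from h import *
go(*T(58,32,94),25.4)
E
```

```text
clock: 15.1
position: [586.5, -343.4, 34.6]
ee_rot: [-0.634, 0.774, -0.001, 0.0]
contact_force: [-0.5, 0.4, 0.5]
gripper_width: 45.3
grasp_force: 0.0
clock: 15.6
position: [587.0, -343.5, 35.3]
ee_rot: [-0.633, 0.774, -0.001, 0.001]
contact_force: [-0.8, 1.2, 6.4]
gripper_width: 20.1
grasp_force: 62.1
clock: 16.2
position: [588.0, -344.2, 209.6]
ee_rot: [-0.633, 0.774, -0.005, 0.002]
contact_force: [-0.5, -0.7, 0.0]
gripper_width: 20.3
grasp_force: 61.4
shift [-0.3664  0.055   0.1141] turn rz -36.8 tilt 0.64 q6 0.09 w 20.3
```

```bash
python3 -m pendant '[[-0.0226,0.0035,0,0,0,0,0.01],[-0.04,0.006,0,0,0,0,0.01],[-0.04,0.006,0,0,0,0,0.01],[-0.04,0.006,0,0,0,0,0.01],[-0.04,0.006,0,0,0,0,0.01],[-0.04,0.006,0,0,0,0,0.01],[-0.04,0.006,0,0,0,0,0.01],[-0.04,0.006,0,0,0,0,0.01],[-0.035,0.0053,0,0,0,0,0.01],[-0.029,0.0044,0,0,0,0,0.01]]'
python3 -m pendant '[[0,0,0,0,0,-7.3,0.01],[0,0,0.005,0,0,-7.3,0.01],[0,0,0.005,0,0,-7.4,0.01],[0,0,0.005,0,0,-7.4,0.01],[0,0,0.005,0,0,-7.4,0.01],[0,0,0,0,0,0,0.01],[0,0,0,0,0,0,0.01]]'
python3 - <<'E'
from h import *
go(*T(58,32,97),25.4)
E
```

```text
clock: 17.2
position: [603.6, 29.2, 202.2]
ee_rot: [-0.634, 0.774, 0.001, -0.001]
contact_force: [1.0, 0.8, -0.4]
gripper_width: 20.6
grasp_force: 61.4
clock: 17.9
position: [604.0, 27.1, 182.7]
ee_rot: [0.844, -0.536, -0.0, 0.0]
contact_force: [-0.1, -1.3, -0.8]
gripper_width: 20.4
grasp_force: 61.4
shift [ 0.0033 -0.0026  0.0857] turn rz -0.2 tilt 0.08 q6 0.13 w 20.4
```

```bash
python3 -m pendant '[[0.003,-0.0025,0.02,0,0,0,0.01],[0,0,0.03,0,0,0,0.01],[0,0,0.026,0,0,0,0.01],[0,0,0.009,0,0,0,0.01],[0,0,0,0,0,0,0.01],[0,0,0,0,0,0,0.038],[0,0,0,0,0,0,0.038],[0,0,0,0,0,0,0.038]]'
python3 -m pendant '[[0,0,-0.02,0,0,0,0.04],[0,0,-0.04,0,0,0,0.04],[0,0,-0.04,0,0,0,0.04],[0,0,-0.04,0,0,0,0.05],[0,0,-0.03,0,0,0,0.06],[0,0,0,0,0,0,0.06]]'
python3 - <<'E'
from h import *
k=T(0,183,0); print(k, proj([*k[:2],133]),proj([*k[:2],133],"scene"))
go(*k[:2],180,25.4)
d=arm.get_image("wrist");cv2.imwrite("pics/w5.png",d["image"][:,:,::-1])
print(wproj(d,[*k[:2],133]))
E
```

```text
clock: 18.7
position: [608.6, 25.8, 99.6]
ee_rot: [0.845, -0.535, 0.001, -0.001]
contact_force: [0.2, 0.5, 0.5]
gripper_width: 38.0
grasp_force: 0.0
clock: 19.3
position: [610.3, 25.8, 275.1]
ee_rot: [0.845, -0.534, 0.005, -0.004]
contact_force: [0.6, -0.2, 0.1]
gripper_width: 60.1
grasp_force: 0.0
[490.50487059 136.81035859   0.        ] (np.float64(236.77921136518916), np.float64(214.87913798985775)) (np.float64(296.6306787705518), np.float64(160.8867812659275))
shift [-0.152   0.0617  0.0938] turn rz 0.0 tilt 0.72 q6 0.13 w 60.1
[341. 345.]
```

View pics/w5.png

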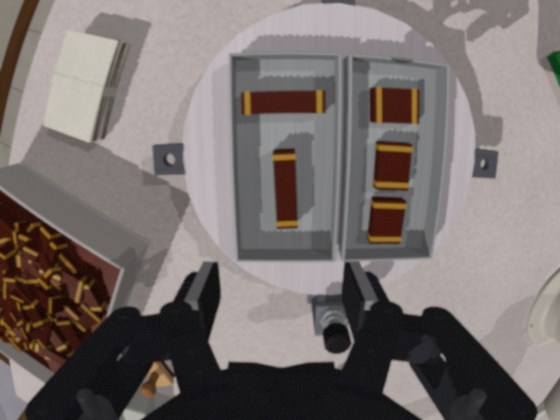

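All cartons lie in the right trays: sticks at (284,102) and (286,188), flats at (396,105), (393,166) and (387,220). The knob top is at (336,338), about 3 mm from the prediction. Now to the knob.

```bash
python3 -m pendant '[[-0.02,0.008,0,0,0,0,0.06],[-0.035,0.0135,0,0,0,0,0.06],[-0.035,0.0135,0,0,0,0,0.06],[-0.035,0.0135,0,0,0,0,0.06],[-0.027,0.0095,0,0,0,0,0.06],[0,0,0.03,0,0,0,0.06],[0,0,0.03,0,0,0,0.06],[0,0,0.026,0,0,0,0.06],[0,0,0,0,0,0,0.06],[0,0,0,0,0,0,0.06]]'
python3 - <<'E'
from h import *
k=T(0,183,0); 
go(*k[:2],128,25.4)
d=arm.get_image("wrist");cv2.imwrite("pics/w6.png",d["image"][:,:,::-1])
print(wproj(d,[*k[:2],133]))
E
```

```text
clock: 20.35
position: [490.4, 137.9, 182.2]
ee_rot: [0.845, -0.534, -0.0, 0.001]
contact_force: [0.9, -0.6, -0.0]
gripper_width: 59.8
grasp_force: 0.0
shift [0.001  0.0003 0.0542] turn rz -0.0 tilt 0.08 q6 -0.15 w 59.8
[283. 252.]
```

View pics/w6.png

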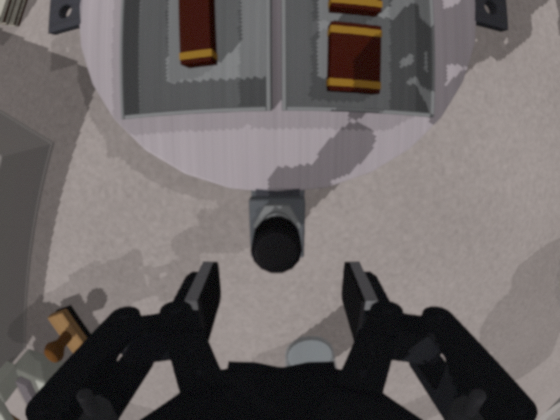

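The knob top is at (277,247), roughly 3 mm left of the finger midline at 282 and 3 mm ahead. Correcting for that, then descending and gripping.

```bash
python3 -m pendant '[[0.003,-0.003,0.015,0,0,0,0.06],[0,0,0.018,0,0,0,0.06],[0,0,0.015,0,0,0,0.06],[0,0,0.005,0,0,0,0.055],[0,0,0,0,0,0,0.05]]'
python3 -m pendant '[[0,0,0,0,0,0,0.02],[0,0,0,0,0,0,0.015],[0,0,0,0,0,0,0.01],[0,0,0,0,0,0,0.01],[0,0,0,0,0,0,0.01],[0,0,0,0,0,0,0.01]]'
```

```text
clock: 20.9
position: [494.8, 136.7, 129.9]
ee_rot: [0.845, -0.535, 0.0, -0.0]
contact_force: [0.2, 0.5, 0.2]
gripper_width: 50.4
grasp_force: 0.0
clock: 21.5
position: [494.1, 136.4, 130.8]
ee_rot: [0.845, -0.534, 0.0, 0.0]
contact_force: [-3.6, -1.9, 5.5]
gripper_width: 28.2
grasp_force: 59.1
```

```bash
python3 -m pendant '[[0,0,-0.003,0,0,0,0.01],[0,0,-0.004,0,0,0,0.01],[0,0,-0.004,0,0,0,0.01],[0,0,-0.003,0,0,0,0.01],[0,0,-0.002,0,0,0,0.01],[0,0,0,0,0,0,0.01],[0,0,0,0,0,0,0.01]]'
```

```text
clock: 22.2
position: [494.0, 136.4, 144.9]
ee_rot: [0.845, -0.535, -0.0, 0.0]
contact_force: [0.7, -0.7, -8.8]
gripper_width: 27.9
grasp_force: 59.8
```

The tool has risen 14 mm against 8.8 N, which matches the spring. I'll go on to the stop.

```bash
python3 -m pendant '[[0,0,-0.002,0,0,0,0.01],[0,0,-0.002,0,0,0,0.01],[0,0,-0.001,0,0,0,0.01],[0,0,0,0,0,0,0.01],[0,0,0,0,0,0,0.01],[0,0,0,0,0,0,0.01]]'
```

```text
clock: 22.8
position: [494.0, 136.4, 149.1]
ee_rot: [0.845, -0.535, -0.001, 0.001]
contact_force: [4.1, -0.9, -24.6]
gripper_width: 28.0
grasp_force: 60.7
```

The force jump to 24.6 N shows the stop is reached. I'll ease off slightly and verify.

```bash
python3 -m pendant '[[0,0,0.0006,0,0,0,0.01],[0,0,0,0,0,0,0.01],[0,0,0,0,0,0,0.01],[0,0,0,0,0,0,0.01],[0,0,0,0,0,0,0.01],[0,0,0,0,0,0,0.01]]'
python3 - <<'E'
from h import *
d=arm.get_image("wrist");cv2.imwrite("pics/w7.png",d["image"][:,:,::-1])
E
```

```text
clock: 23.4
position: [494.0, 136.4, 149.2]
ee_rot: [0.845, -0.535, -0.0, 0.0]
contact_force: [4.0, -1.0, -25.5]
gripper_width: 28.4
grasp_force: 60.9
```

View pics/w7.png

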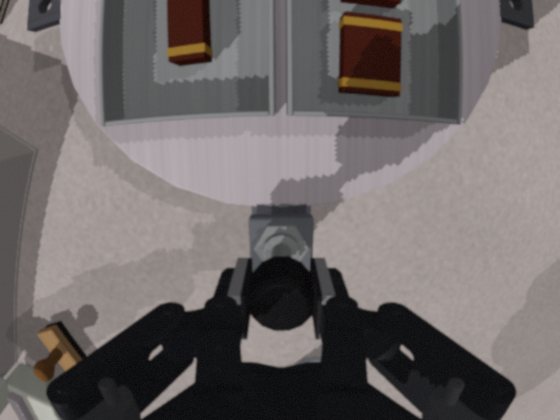

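The knob is gripped at (282,292), the force is steady at the stop, and the cartons are in their trays. Handing the job in.

```bash
python3 -c "
from bench import arm
print(arm.job_done())"
```

```text
the job is handed in; nothing more can be done
None
```

I put both flat cartons and the stick in the trays with their own shapes, pulled the plunger to its stop and was still holding it there at about 25 N when I handed the job in at about 23 s; no verdict came back.

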